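Fill the vegetable press to its band with pressing discs

TASK

Set up the vegetable press: stack wooden pressing discs flat inside its clear tube until the top of the stack is level with the black band round the tube. Two of the three loose discs are thick and one is thin; it takes exactly the two thick ones, and the thin disc stays where it lies on the worktop.

Things in the scene. Friction and masses are not known exactly. Their poses are not given: they have to be found in the camera images.
- mark (a point): Fill mark of the vegetable press: the point on the tube's axis at mid-height of the black band (4 mm high) round the clear tube, 54 mm above the worktop; z is up. The press is fixed and upright, on a round steel foot of 106 mm diameter, 6 mm high, whose top is the tube's floor, 48 mm below this point. Two thick discs (2 x 24 mm) fill it up to here.
- mouth (a point): Centre of the press tube's open top, level with the rim, 70 mm above the worktop. Clear plastic: 64 mm inside, 70 mm outside; the top 8 mm flare to 80 mm inside, 86 mm outside. Empty at the start. No room inside for fingers beside a disc: lower the disc's underside about 10 mm into the mouth and let go; it drops down the tube and lies flat.
- thick_disc_1_center (a point): A plain beech disc, 54 mm in diameter and 24 mm thick, lying flat on the worktop (it may lie in any of the three disc places). The point is its centre, half-way up (12 mm above what it lies on); z is its axis. About 50 g, not fixed. A tall air fryer stands to the right of the press (y below 0.12 m, from 0.53 m ahead of the robot's base): keep clear of it.
- thick_disc_2_center (a point): A plain beech disc, 54 mm in diameter and 24 mm thick, lying flat on the worktop (it may lie in any of the three disc places). The point is its centre, half-way up (12 mm above what it lies on); z is its axis. About 50 g, not fixed. A tall air fryer stands to the right of the press (y below 0.12 m, from 0.53 m ahead of the robot's base): keep clear of it.
- thin_disc_center (a point): A thin beech disc like the others, 54 mm in diameter but only 12 mm thick, lying flat on the worktop in one of the three disc places; to be left there. The point is its centre, 6 mm above what it lies on; z is its axis.
There are look-alikes about, which are no part of the job. What is shaped like the part that bears thick_disc_2_center but orange is not meant.

How it is judged (in metres and radians):
At the end, for the whole second after the job is handed in: Both thick discs lie in the tube, in either order: within 12 mm of its axis, flat within 10 degrees, centres 36 and 12 mm below the mark within 6 mm (so the top is level with the band); the thin disc is within 30 mm of where it lay at the start (horizontal distance between each of thick_disc_1_center, thick_disc_2_center and mark below 0.012 m and (angle between thick_disc_1_center's own z axis and vertical below 0.175 rad or angle between thick_disc_1_center's own z axis and vertical above 2.967 rad) and (angle between thick_disc_2_center's own z axis and vertical below 0.175 rad or angle between thick_disc_2_center's own z axis and vertical above 2.967 rad) and ((z of thick_disc_1_center in the frame of mark between -0.042 and -0.03 m and z of thick_disc_2_center in the frame of mark between -0.018 and -0.006 m) or (z of thick_disc_2_center in the frame of mark between -0.042 and -0.03 m and z of thick_disc_1_center in the frame of mark between -0.018 and -0.006 m)) and distance of thin_disc_center from where it was at the start of the episode below 0.03 m); the robot touches nothing.
It fails at once if the thin disc is moved more than 40 mm from where it lay (distance of thin_disc_center from where it was at the start of the episode above 0.04 m).
It also fails if it takes over 56 s, if anything falls off the work surface, if the arm or the gripper's body presses on something with over 40 N, if the wrist force passes 120 N, or if a joint passes its speed limit or range.

ROBOT

A 6-joint arm with a two-finger parallel gripper is mounted at the origin on a cart in front of the work surface, level with it; the furniture and walls round the work are solid. World frame = base frame: x ahead of the robot, y to its left, z up, the work surface at z = 0. Lengths are in m, angles in degrees, forces in N, time in s.
With the tool pointing down it reaches from about 0.375 to 0.9 m from the base axis. Payload 3.1 kg.
Tool frame: the origin (TCP) lies at the very end of the fingers, on their centre line; the grasp point (between the pads) lies 19 mm behind it (bot.tcp_to_grasp is the distance from the TCP to the grasp point, in m); z points along the fingers, y is the direction in which the jaws open and shut (so a half turn about z gives the same grasp; the last joint's range is limited). The gripper opens to 87 mm and grips with 3 to 60 N. Pads are 19 mm wide; open, the fingers measure 117 mm over their backs; the gripper's body (75 mm by 190 mm) begins 51 mm behind the grasp point.
Start: joints at [60.59, 30.224, 82.088, -0, 67.689, -10.227], TCP at [0.205, 0.59, 0.192] pointing down, gripper open.
Joint ranges: [-176.69, 176.69], [-43.24, 126.21], [12.49, 139.97], [-82, 262], [0, 151.66], [-163.58, 163.58]. Speed limits (degrees/s): [159.86, 159.86, 180, 180, 180, 180].

INTERFACE

Orientations are given as a 3x3 rotation matrix whose columns are the frame's x, y, z axes.
In Python, from rig import telemetry, eyes, order, bot gives the robot as it stands. The module is installed in compiled form; this text tells all that it offers.
- The arm moves only by the tool servo_tool, never from a script. Its argument "targets" is a list of rows, each a list of 2 entries, a list of its own where there are three numbers: the shift along the tool's x, y, z in m, then the turn, a rotation vector about the tool's x, y, z in rad. In form: [[[tx, ty, tz], [wx, wy, wz]], ...]. A call has 1 to 12 rows; each row is the pose to reach, as a shift and turn from the pose commanded when the call began, along the tool's axes at that moment; what a row does not reach only later rows make up. A row lasts 1/8 s, in which the tool goes at most 62.5 mm and 10.7 degrees, less where a joint would pass 70% of its speed; a pose out of reach is approached as far as the arm can. A call with a gripper value outside its range is refused whole. "gripper" is the finger opening in m, from 0 to 0.087, set as the call begins (left out, the last holds). The fingers move at their own pace and stop on an object; the grip force is fixed at half the most. Time passes only in rows, so rows that repeat a pose let the fingers close. It gives the time, the measured TCP pose, the force and the opening at its end, in the units of the state.
- telemetry.read_state(): the state, without advancing time (a new reading comes with each control period).
- eyes.capture(name): name is "scene" or "side" or "wrist"; returns a dict with "pixels" (420x560x3 uint8, blue, green, red), "intrinsics" (3x3 intrinsics, pixels), "extrinsics" (4x4, takes a point from camera to world coordinates); the wrist camera has in their place "T_tool_cam" (4x4, takes a point from camera to tool coordinates, whose origin is the TCP and whose axes are the flange's). Camera axes: x right, y down, z forward; pixel columns grow to the right and rows downward; lengths in m; the calibration is good to about 2 mm. A picture is of the moment at which its call begins: read the wrist's pose just before it. There is no depth.
- order.hand_in(): hands the job in, once; it reports no verdict.
The state is a dict: "time_s": time; "joint_positions": joint angles; "qvel": joint speeds; "tau": joint torques, N m; "position": TCP position; "tcp_rot": TCP orientation; "force": force on the tool from outside, world axes, zero at the start; "moment": the same for the moment, N m; "opening": opening from 0.0 (shut) to 1.0 (fully open).
Only numpy, scipy, OpenCV 4.12 (cv2) and the standard library are available. Lean on these libraries where they do the work, as an engineer would, in place of code of your own. Each camera call takes 0.05 s, during which the arm holds its last target. There are 200 camera calls.

## Working session

There is one attempt and no reset: what is moved stays moved. The work goes in short steps, Python scripts to look and compute and a tool call to move; the robot and the scene stay as the last step left them, time stands still between calls to the robot, and variables do not carry over. Pictures are saved under pics/ and viewed, about 8 in all and at most 12, crops included, and the job is handed in when it is done.

Besides the shell and the picture viewer there is one more tool, called after "Request:" in YAML: its name, and indented under it one key for each argument. servo_tool: Moves the arm, as the interface text tells. Its arguments: {"type":"object","properties":{"targets":{"type":"array","items":{"type":"array"}},"gripper":{"type":"number"}},"required":["targets"]}

```bash
mkdir -p pics; python3 - <<'E'
from rig import telemetry, eyes
import cv2,numpy as np,pickle
s=telemetry.read_state();print(s['time_s'],s['position'],np.round(s['tcp_rot'],3).tolist(),s['opening'])
d={}
for n in('scene','side','wrist'):
    c=eyes.capture(n);d[n]=c;cv2.imwrite(f'pics/{n}0.png',c['pixels'])
    print(n,np.round(c['intrinsics'],1).tolist(),np.round(c.get('extrinsics',c.get('T_tool_cam')),3).tolist())
pickle.dump((s,d),open('first.pkl','wb'))
E
```

```text
0.0 [0.20493946 0.58959867 0.19106819] [[-0.944, 0.329, -0.001], [0.329, 0.944, -0.002], [0.0, -0.002, -1.0]] 0.9997831472516441
scene [[462.2, 0.0, 278.1], [0.0, 462.2, 214.3], [0.0, 0.0, 1.0]] [[0.849, -0.366, 0.38, 0.123], [-0.528, -0.577, 0.624, -0.254], [-0.009, -0.73, -0.683, 0.769], [0.0, 0.0, 0.0, 1.0]]
side [[429.9, 0.0, 278.3], [0.0, 429.9, 202.8], [0.0, 0.0, 1.0]] [[0.97, -0.106, 0.219, 0.324], [-0.243, -0.394, 0.886, -0.399], [-0.007, -0.913, -0.408, 0.443], [0.0, 0.0, 0.0, 1.0]]
wrist [[368.7, 0.0, 278.9], [0.0, 368.7, 213.6], [0.0, 0.0, 1.0]] [[-0.001, -0.953, -0.304, 0.085], [1.0, -0.001, 0.0, 0.0], [-0.001, -0.304, 0.953, -0.193], [0.0, 0.0, 0.0, 1.0]]
```

View pics/scene0.png

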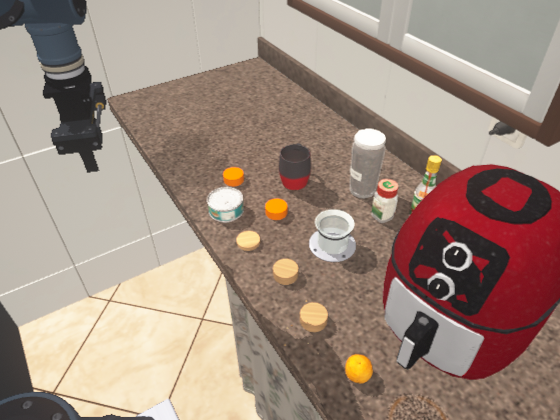

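View pics/side0.png

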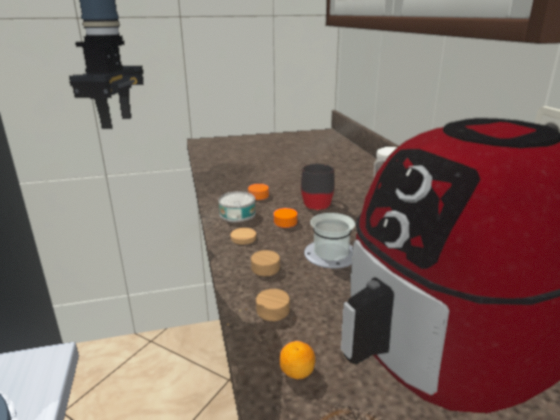

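View pics/wrist0.png

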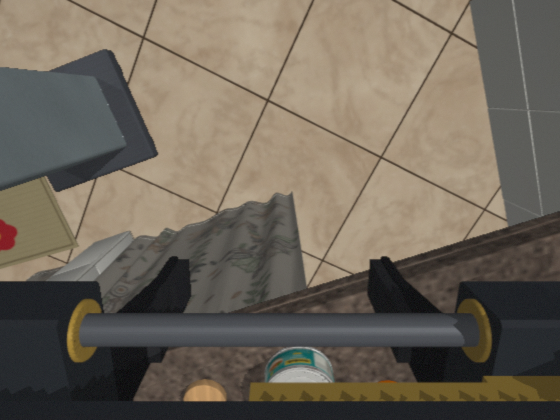

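The scene view shows the thin disc at (248,240), the thick discs at (286,271) and (314,317), and the press at (333,235). The side view agrees: thin (243,236), thick (265,263) and (273,304). The wrist view mostly shows floor.

```bash
cat > h.py <<'E'
import numpy as np,cv2
def ray(c,uv,z,T=None):
    T=c['extrinsics'] if T is None else T
    d=T[:3,:3]@np.linalg.inv(c['intrinsics'])@np.array([uv[0],uv[1],1.]);o=T[:3,3]
    return o+d*(z-o[2])/d[2]
def blobs(img,lo,hi,amin=150):
    m=cv2.inRange(cv2.cvtColor(img,cv2.COLOR_BGR2HSV),lo,hi)
    m=cv2.morphologyEx(m,cv2.MORPH_CLOSE,np.ones((5,5)))
    n,_,st,ce=cv2.connectedComponentsWithStats(m)
    return [(st[i,4],st[i,:4].tolist(),ce[i]) for i in range(1,n) if st[i,4]>amin]
E
python3 - <<'E'
import pickle,cv2,numpy as np
from h import *
s,d=pickle.load(open('first.pkl','rb'))
for n,R in(('scene',(225,225,340,335)),('side',(220,220,300,325))):
    c=d[n]
    for a,b,ce in blobs(c['pixels'],(8,70,120),(22,200,255)):
        if R[0]<ce[0]<R[2] and R[1]<ce[1]<R[3]: print(n,a,b,ce.round(1),ray(c,ce,.012).round(4),ray(c,ce,.006).round(4))
a=cv2.resize(d['scene']['pixels'][200:265,300:370],None,fx=5.5,fy=5.5,interpolation=cv2.INTER_CUBIC)
b=cv2.resize(d['side']['pixels'][205:270,295:365],None,fx=5.5,fy=5.5,interpolation=cv2.INTER_CUBIC)
cv2.imwrite('pics/press.png',np.hstack([a,b]))
E
```

```text
scene 50376 [32, 58, 528, 362] [312.1 247. ] [0.5521 0.3054 0.012 ] [0.5555 0.3098 0.006 ]
side 391 [229, 227, 28, 17] [242.3 235. ] [0.442  0.3958 0.012 ] [0.4436 0.4069 0.006 ]
side 668 [250, 249, 31, 27] [264.2 261.6] [0.4641 0.2814 0.012 ] [0.466  0.2908 0.006 ]
side 962 [255, 286, 37, 35] [271.7 303.4] [0.4486 0.1545 0.012 ] [0.4504 0.1622 0.006 ]
```

View pics/press.png

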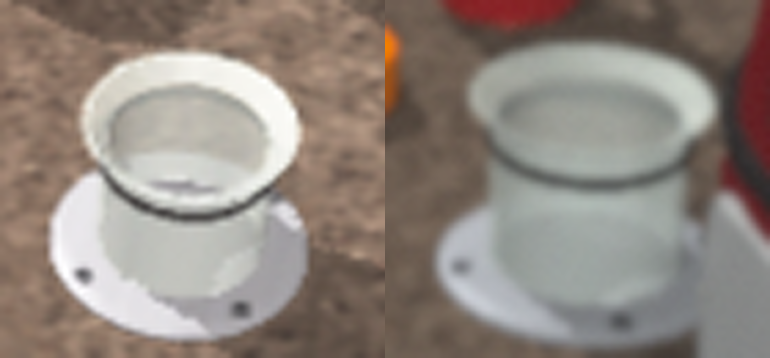

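The crop shows the rim ellipse at about (334.8,223) in scene and (332.8,222.8) in side. The foot's left and right edges are at x=48 and 308 in the left crop.

```bash
python3 - <<'E'
import pickle,cv2,numpy as np
from h import *
s,d=pickle.load(open('first.pkl','rb'))
c=d['scene']
for a,b,ce in blobs(c['pixels'],(8,100,150),(22,200,255)):
    if 225<ce[0]<340 and 225<ce[1]<335: print(a,b,ce.round(1),ray(c,ce,.012).round(4),ray(c,ce,.006).round(4))
A=ray(c,(334.8,222.9),.07);B=ray(d['side'],(332.8,222.8),.07);print('rim',A,B)
# back-project check: rim extents from a 86 mm circle and foot 106 mm
t=np.linspace(0,6.283,200)
for n,P in(('scene',A),('side',B)):
    c=d[n];E=np.linalg.inv(c['extrinsics'])
    off=(300,200) if n=='scene' else (295,205)
    for r,z in((.043,.07),(.053,.006)):
        X=np.c_[P[0]+r*np.cos(t),P[1]+r*np.sin(t),0*t+z]@E[:3,:3].T+E[:3,3]
        u=X@c['intrinsics'].T;u=(u[:,:2]/u[:,2:]-off)*5.5;print(n,r,u.min(0).round(),u.max(0).round())
E
```

```text
278 [236, 231, 24, 20] [249.2 240.3] [0.4435 0.3984 0.012 ] [0.446  0.4036 0.006 ]
548 [273, 258, 26, 27] [285. 271.] [0.4638 0.2794 0.012 ] [0.4665 0.2836 0.006 ]
687 [300, 300, 28, 32] [313.  316.3] [0.4485 0.1544 0.012 ] [0.4511 0.1576 0.006 ]
rim [0.60133848 0.29448988 0.07      ] [0.60279622 0.29302556 0.07      ]
scene 0.043 [82. 52.] [301. 204.]
scene 0.053 [ 51. 147.] [310. 335.]
side 0.043 [85. 45.] [333. 156.]
side 0.053 [ 53. 185.] [349. 336.]
```

Both views agree to about 3 mm: disc A (0.464, 0.281), disc B (0.4485, 0.1545), press axis about (0.602, 0.294). First I'll move above disc A.

Request:
servo_tool:
  targets:
    - [[-0.02,-0.012,0],[0,0,0]]
    - [[-0.055,-0.033,0],[0,0,0]]
    - [[-0.095,-0.057,0],[0,0,0]]
    - [[-0.135,-0.081,0],[0,0,0]]
    - [[-0.175,-0.105,0],[0,0,0]]
    - [[-0.215,-0.129,0],[0,0,0]]
    - [[-0.255,-0.153,0],[0,0,0]]
    - [[-0.295,-0.177,0],[0,0,0]]
    - [[-0.325,-0.195,0.01],[0,0,0]]
    - [[-0.34,-0.203,0.02],[0,0,0]]
    - [[-0.346,-0.2065,0.03],[0,0,0]]
    - [[-0.346,-0.2065,0.03],[0,0,0]]
  gripper: 0.087

```text
time_s: 1.65
position: [0.4631, 0.2814, 0.1609]
tcp_rot: [[-0.944, 0.329, -0.003], [0.329, 0.944, -0.001], [0.002, -0.002, -1.0]]
force: [-0.3, 0.6, 0.0]
opening: 0.997
```

```bash
cat > w.py <<'E'
import sys,cv2,numpy as np
from rig import telemetry,eyes
from h import *
s=telemetry.read_state();c=eyes.capture('wrist');cv2.imwrite(f'pics/{sys.argv[1]}.png',c['pixels'])
T=np.eye(4);T[:3,:3]=s['tcp_rot'];T[:3,3]=s['position'];T=T@c['T_tool_cam']
print(s['time_s'],s['position'].round(4),np.round(s['tcp_rot'],3).tolist(),s['force'].round(1),round(s['opening'],3))
for a,b,ce in blobs(c['pixels'],(8,80,120),(22,200,255),400): print(a,b,ce.round(),ray(c,ce,.012,T).round(4))
E
python3 w.py w1
```

```text
1.65 [0.4631 0.2814 0.1609] [[-0.944, 0.329, -0.003], [0.329, 0.944, -0.001], [0.002, -0.002, -1.0]] [-0.3  0.6  0. ] 0.997
2922 [372, 94, 61, 61] [402. 124.] [0.4419 0.4065 0.012 ]
2758 [248, 161, 59, 60] [277. 191.] [0.4638 0.2801 0.012 ]
2849 [118, 188, 64, 59] [150. 217.] [0.4474 0.1537 0.012 ]
1024 [67, 299, 34, 63] [ 80. 331.] [0.5402 0.0266 0.012 ]
4713 [248, 376, 302, 25] [396. 390.] [0.7295 0.3303 0.012 ]
```

View pics/w1.png

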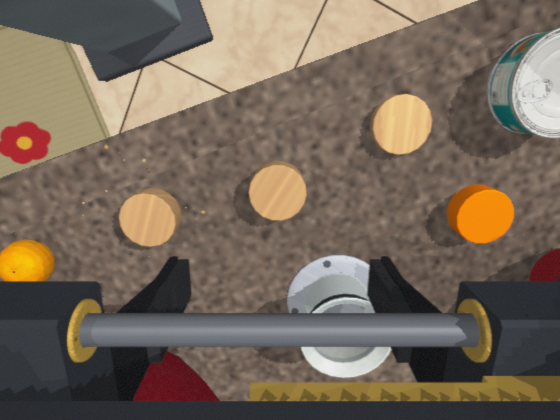

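The wrist view confirms disc A at (277,191), disc B at (150,217), the thin disc at (402,124), and the press at about (346,336). Positions match the fixed cameras within 2 mm. Descending on A.

Request:
servo_tool:
  targets:
    - [[-0.0015,0,0.02],[0,0,0]]
    - [[-0.0015,0,0.05],[0,0,0]]
    - [[-0.0015,0,0.08],[0,0,0]]
    - [[-0.0015,0,0.11],[0,0,0]]
    - [[-0.0015,0,0.13],[0,0,0]]
    - [[-0.0015,0,0.142],[0,0,0]]
    - [[-0.0015,0,0.148],[0,0,0]]
    - [[-0.0015,0,0.15],[0,0,0]]
    - [[-0.0015,0,0.15],[0,0,0]]

```text
time_s: 2.82
position: [0.4661, 0.2813, 0.0126]
tcp_rot: [[-0.945, 0.328, 0.001], [0.328, 0.945, 0.0], [-0.001, 0.001, -1.0]]
force: [-0.6, -0.7, -0.2]
opening: 1.002
```

Request:
servo_tool:
  targets:
    - [[0,0,0],[0,0,0]]
    - [[0,0,0],[0,0,0]]
    - [[0,0,0],[0,0,0]]
    - [[0,0,0],[0,0,0]]
    - [[0,0,0],[0,0,0]]
    - [[0,0,0],[0,0,0]]
  gripper: 0.04

```text
time_s: 3.58
position: [0.4657, 0.2811, 0.012]
tcp_rot: [[-0.944, 0.329, -0.0], [0.329, 0.944, 0.0], [0.0, 0.0, -1.0]]
force: [1.0, 0.5, -0.8]
opening: 0.478
```

```bash
python3 - <<'E'
import pickle
from h import *
s,d=pickle.load(open('first.pkl','rb'))
for uv in((385,218),(365,192),(425,210)): print(ray(d['scene'],uv,0).round(3))
w=d['wrist'];from rig import telemetry
T=np.eye(4);T[:3,:3]=[[-0.944,0.329,-0.003],[0.329,0.944,-0.001],[0.002,-0.002,-1.0]];T[:3,3]=[.4631,.2814,.1609]
print('rim',ray(w,(346,336),.07,T@w['T_tool_cam']).round(4))
E
```

```text
[ 0.761  0.298 -0.   ]
[0.783 0.399 0.   ]
[0.863 0.268 0.   ]
rim [0.5977 0.2988 0.07  ]
```

The opening of 0.478 (41.6 mm) doesn't fit a 54 mm disc, so I'll look.

```bash
python3 w.py w2; python3 - <<'E'
from rig import eyes
import cv2,numpy as np
a=eyes.capture('side')['pixels'][150:330,180:360];w=cv2.imread('pics/w2.png')
cv2.imwrite('pics/c2.png',np.hstack([cv2.resize(a,(420,420)),cv2.resize(w,(380,420))[:, :]]))
E
```

```text
3.575 [0.4657 0.2811 0.012 ] [[-0.944, 0.329, -0.0], [0.329, 0.944, 0.0], [0.0, 0.0, -1.0]] [ 1.   0.5 -0.8] 0.478
9035 [436, 85, 110, 106] [490. 137.] [0.4408 0.4055 0.012 ]
7826 [225, 199, 101, 102] [276. 250.] [0.4638 0.2804 0.012 ]
4728 [5, 242, 113, 71] [ 54. 276.] [0.4366 0.1538 0.012 ]
677 [166, 299, 20, 63] [174. 331.] [0.4935 0.204  0.012 ]
556 [374, 300, 18, 62] [384. 331.] [0.5362 0.3253 0.012 ]
7470 [143, 376, 392, 25] [347. 389.] [0.5713 0.2918 0.012 ]
```

View pics/c2.png

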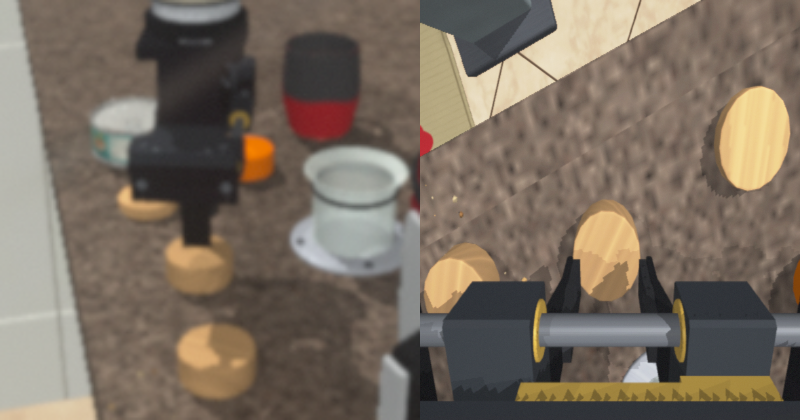

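The picture shows the fingers against both sides of disc A, with the disc flat and in place. I'll treat the reading as a scale quirk, squeeze further and do a small lift to check.

Request:
servo_tool:
  targets:
    - [[0,0,0],[0,0,0]]
    - [[0,0,0],[0,0,0]]
    - [[0,0,-0.004],[0,0,0]]
    - [[0,0,-0.012],[0,0,0]]
    - [[0,0,-0.025],[0,0,0]]
    - [[0,0,-0.045],[0,0,0]]
    - [[0,0,-0.07],[0,0,0]]
    - [[0,0,-0.095],[0,0,0]]
    - [[0,0,-0.11],[0,0,0]]
    - [[0,0,-0.115],[0,0,0]]
    - [[0,0,-0.115],[0,0,0]]
  gripper: 0.02

```text
time_s: 5.05
position: [0.4655, 0.281, 0.1271]
tcp_rot: [[-0.944, 0.329, -0.0], [0.329, 0.944, -0.0], [0.0, -0.0, -1.0]]
force: [-0.1, -0.4, -0.4]
opening: 0.233
```

```bash
python3 w.py w3; python3 - <<'E'
from rig import eyes
import cv2,numpy as np
a=eyes.capture('side')['pixels'][90:300,150:360];w=cv2.imread('pics/w3.png')
cv2.imwrite('pics/c3.png',np.hstack([cv2.resize(a,(420,420)),cv2.resize(w,(380,420))[:, :]]))
E
```

```text
5.05 [0.4655 0.281  0.1271] [[-0.944, 0.329, -0.0], [0.329, 0.944, -0.0], [0.0, -0.0, -1.0]] [-0.1 -0.4 -0.4] 0.233
3634 [381, 89, 68, 69] [414. 123.] [0.4416 0.4062 0.012 ]
3397 [244, 164, 65, 67] [276. 197.] [0.4637 0.28   0.012 ]
3520 [101, 193, 70, 66] [136. 226.] [0.4475 0.1537 0.012 ]
489 [214, 299, 13, 63] [219. 330.] [0.5721 0.1825 0.012 ]
7307 [89, 376, 395, 25] [300. 389.] [0.6657 0.2346 0.012 ]
```

View pics/c3.png

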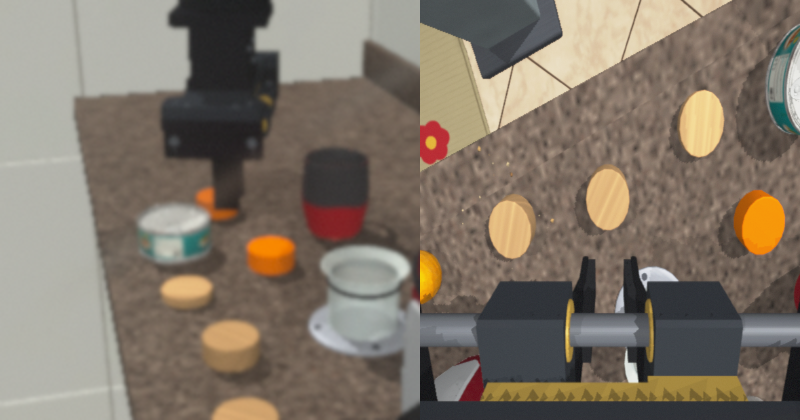

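The lift came up empty: disc A is still at (276,197) in the wrist view and the fingers shut above it, so the opening reading was real. I'll check fingertip height against the side views.

```bash
python3 - <<'E'
import pickle
from h import *
s,d=pickle.load(open('first.pkl','rb'));c=d['side'];E=np.linalg.inv(c['extrinsics'])
def pr(p):
    q=c['intrinsics']@(E[:3,:3]@p+E[:3,3]);return (q[:2]/q[2]).round(1)
y=np.array([.329,.944,0]);x=np.array([-.944,.329,0])
for nm,t,g in(('start',[.2049,.5896,.191],.087),('c2',[.4657,.2811,.012],.0416),('c3',[.4655,.281,.1271],.0203)):
    t=np.array(t)
    for dz in(0,.01,.02,.03): print(nm,dz,[pr(t+sg*y*(g/2+.007)+[0,0,dz]) for sg in(-1,1)])
E
python3 - <<'E'
import cv2,numpy as np
a=cv2.imread('pics/side0.png')[60:140,60:160]
w=cv2.imread('pics/w2.png')[180:390,150:410]
cv2.imwrite('pics/c4.png',np.hstack([cv2.resize(a,(300,240)),cv2.resize(w,(297,240))]))
E
```

```text
start 0 [array([108.2, 142.9]), array([127.8, 130.8])]
start 0.01 [array([107.4, 138.3]), array([127.1, 126.5])]
start 0.02 [array([106.6, 133.7]), array([126.5, 122.2])]
start 0.03 [array([105.8, 129. ]), array([125.8, 117.9])]
c2 0 [array([263.3, 269.6]), array([266.8, 253.9])]
c2 0.01 [array([263.2, 265. ]), array([266.7, 249.5])]
c2 0.02 [array([263. , 260.2]), array([266.6, 244.9])]
c2 0.03 [array([262.9, 255.4]), array([266.5, 240.4])]
c3 0 [array([262.5, 210. ]), array([264.8, 202. ])]
c3 0.01 [array([262.4, 204.8]), array([264.7, 197. ])]
c3 0.02 [array([262.2, 199.5]), array([264.6, 191.8])]
c3 0.03 [array([262.1, 194.1]), array([264.5, 186.6])]
```

View pics/c4.png

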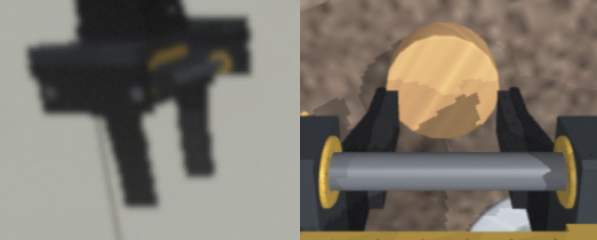

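Three side views and the wrist view all put the real fingertips about 30 mm above the reported TCP. Camera-derived disc positions are unaffected. So tip z is about reported z + 0.030, and I'll regrasp with that correction, descending gently and watching the force.

Request:
servo_tool:
  targets:
    - [[0,0,0],[0,0,0]]
    - [[0.001,0,0.01],[0,0,0]]
    - [[0.0015,0,0.03],[0,0,0]]
    - [[0.0015,0,0.055],[0,0,0]]
    - [[0.0015,0,0.08],[0,0,0]]
    - [[0.0015,0,0.1],[0,0,0]]
    - [[0.0015,0,0.113],[0,0,0]]
    - [[0.0015,0,0.12],[0,0,0]]
    - [[0.0015,0,0.125],[0,0,0]]
    - [[0.0015,0,0.13],[0,0,0]]
    - [[0.0015,0,0.132],[0,0,0]]
    - [[0.0015,0,0.132],[0,0,0]]
  gripper: 0.087

```text
time_s: 6.65
position: [0.4644, 0.2816, -0.0048]
tcp_rot: [[-0.944, 0.329, 0.0], [0.329, 0.944, 0.0], [-0.0, 0.0, -1.0]]
force: [-0.4, -0.2, 0.1]
opening: 0.996
```

Request:
servo_tool:
  targets:
    - [[0,0,0.003],[0,0,0]]
    - [[0,0,0.006],[0,0,0]]
    - [[0,0,0.009],[0,0,0]]
    - [[0,0,0.012],[0,0,0]]
    - [[0,0,0.012],[0,0,0]]
    - [[0,0,0.012],[0,0,0]]

```text
time_s: 7.4
position: [0.4643, 0.2816, -0.017]
tcp_rot: [[-0.944, 0.329, -0.0], [0.329, 0.944, -0.0], [0.0, -0.0, -1.0]]
force: [-0.5, 0.3, 0.2]
opening: 0.998
```

Request:
servo_tool:
  targets:
    - [[0,0,0],[0,0,0]]
    - [[0,0,0],[0,0,0]]
    - [[0,0,0],[0,0,0]]
    - [[0,0,0],[0,0,0]]
    - [[0,0,0],[0,0,0]]
    - [[0,0,0],[0,0,0]]
  gripper: 0.04

```text
time_s: 8.15
position: [0.4642, 0.2815, -0.0169]
tcp_rot: [[-0.944, 0.329, -0.0], [0.329, 0.944, -0.0], [0.0, -0.0, -1.0]]
force: [-0.9, -0.2, 0.8]
opening: 0.603
```

The opening of 0.603 is about 53 mm, so the disc is held. Lifting.

Request:
servo_tool:
  targets:
    - [[0,0,-0.004],[0,0,0]]
    - [[0,0,-0.012],[0,0,0]]
    - [[0,0,-0.025],[0,0,0]]
    - [[0,0,-0.045],[0,0,0]]
    - [[0,0,-0.065],[0,0,0]]
    - [[0,0,-0.085],[0,0,0]]
    - [[0,0,-0.1],[0,0,0]]
    - [[0,0,-0.108],[0,0,0]]
    - [[0,0,-0.11],[0,0,0]]
    - [[0,0,-0.11],[0,0,0]]

```text
time_s: 9.4
position: [0.4639, 0.2814, 0.0927]
tcp_rot: [[-0.944, 0.329, -0.001], [0.329, 0.944, -0.0], [0.001, -0.001, -1.0]]
force: [0.2, -0.6, -0.8]
opening: 0.607
```

```bash
python3 w.py w5; python3 - <<'E'
from rig import eyes
import cv2,numpy as np
a=eyes.capture('side')['pixels'][120:300,200:380];w=cv2.imread('pics/w5.png')
cv2.imwrite('pics/c5.png',np.hstack([cv2.resize(a,(360,360)),cv2.resize(w,(440,330),interpolation=cv2.INTER_AREA)[:,:] if 0 else cv2.resize(w,(440,360))]))
E
```

```text
9.4 [0.4639 0.2814 0.0927] [[-0.944, 0.329, -0.001], [0.329, 0.944, -0.0], [0.001, -0.001, -1.0]] [ 0.2 -0.6 -0.8] 0.607
4509 [394, 91, 75, 76] [431. 128.] [0.4414 0.4063 0.012 ]
4374 [81, 206, 79, 74] [120. 242.] [0.4474 0.1535 0.012 ]
9035 [222, 218, 114, 95] [279. 270.] [0.512  0.2652 0.012 ]
753 [142, 299, 24, 63] [151. 330.] [0.5303 0.1416 0.012 ]
6596 [167, 376, 384, 25] [368. 389.] [0.6531 0.303  0.012 ]
```

View pics/c5.png

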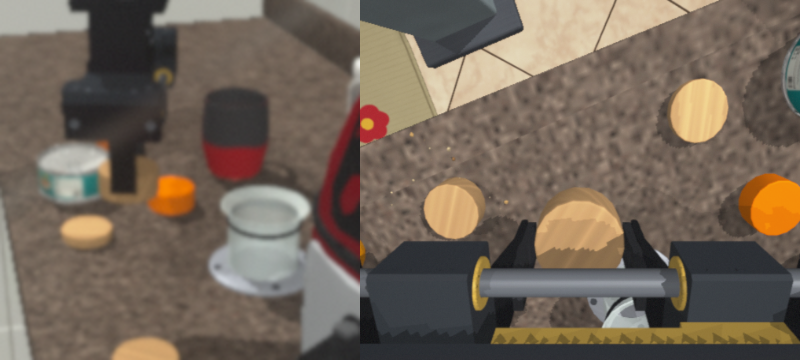

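Disc A is held level and centred: wrist x≈279, and the side view shows it between the fingers. The thin disc is untouched. Carrying it over the press.

Request:
servo_tool:
  targets:
    - [[-0.006,0.0027,0],[0,0,0]]
    - [[-0.02,0.0091,0],[0,0,0]]
    - [[-0.04,0.0182,0],[0,0,0]]
    - [[-0.06,0.0272,0],[0,0,0]]
    - [[-0.08,0.0363,0],[0,0,0]]
    - [[-0.1,0.0454,0],[0,0,0]]
    - [[-0.115,0.0522,0],[0,0,0]]
    - [[-0.123,0.0558,0],[0,0,0]]
    - [[-0.126,0.0573,0],[0,0,0]]
    - [[-0.126,0.0573,0],[0,0,0]]
    - [[-0.126,0.0573,0],[0,0,0]]

```text
time_s: 10.88
position: [0.6014, 0.2943, 0.093]
tcp_rot: [[-0.945, 0.328, -0.001], [0.328, 0.945, -0.0], [0.001, -0.0, -1.0]]
force: [-0.8, -0.3, -1.1]
opening: 0.605
```

```bash
cat > p.py <<'E'
from rig import eyes,telemetry
import cv2,sys
from h import *
s=telemetry.read_state();print(s['position'].round(4),s['force'].round(1))
z=s['position'][2]+.029;o=[]
for n in('scene','side'):
    c=eyes.capture(n);o.append(cv2.resize(c['pixels'][160:270,280:400],(390,358)))
    for a,b,ce in blobs(c['pixels'],(8,100,100),(22,200,255)):
        if 300<ce[0]<370 and 140<ce[1]<260: print(n,a,b,ce.round(1),ray(c,ce,z).round(4))
cv2.imwrite(f'pics/{sys.argv[1]}.png',np.hstack(o))
E
python3 p.py c6
```

```text
[0.6014 0.2943 0.093 ] [-0.8 -0.3 -1.1]
scene 248 [325, 192, 17, 26] [331.1 205.6] [0.5905 0.2993 0.122 ]
side 354 [320, 188, 29, 22] [332.7 199.8] [0.5975 0.2858 0.122 ]
```

View pics/c6.png

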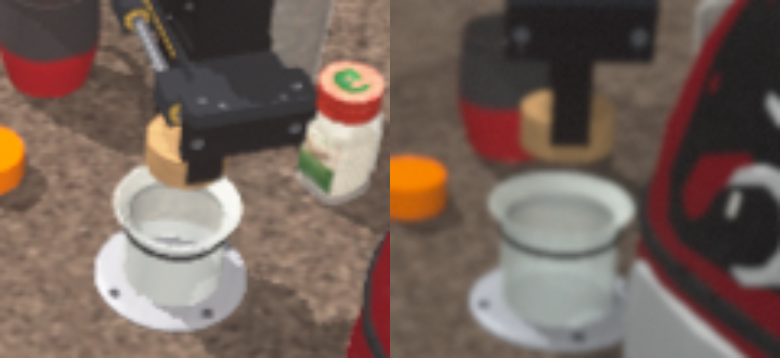

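Disc A is centred over the rim in both views (side 567 vs 562, scene 187 vs 178, matching the expected perspective shift). Lowering to underside ≈ 9 mm into the mouth.

Request:
servo_tool:
  targets:
    - [[0,0,0.004],[0,0,0]]
    - [[0,0,0.012],[0,0,0]]
    - [[0,0,0.02],[0,0,0]]
    - [[0,0,0.028],[0,0,0]]
    - [[0,0,0.036],[0,0,0]]
    - [[0,0,0.042],[0,0,0]]
    - [[0,0,0.046],[0,0,0]]
    - [[0,0,0.049],[0,0,0]]
    - [[0,0,0.049],[0,0,0]]
    - [[0,0,0.049],[0,0,0]]

```text
time_s: 12.22
position: [0.6023, 0.2943, 0.0443]
tcp_rot: [[-0.944, 0.329, 0.001], [0.329, 0.944, 0.0], [-0.0, 0.0, -1.0]]
force: [-0.7, -0.8, -0.2]
opening: 0.606
```

Request:
servo_tool:
  targets:
    - [[0,0,0],[0,0,0]]
    - [[0,0,0],[0,0,0]]
    - [[0,0,0],[0,0,0]]
    - [[0,0,0],[0,0,0]]
    - [[0,0,0],[0,0,0]]
    - [[0,0,0],[0,0,0]]
  gripper: 0.075

```text
time_s: 12.98
position: [0.6021, 0.2943, 0.044]
tcp_rot: [[-0.944, 0.329, -0.0], [0.329, 0.944, -0.0], [0.0, -0.0, -1.0]]
force: [0.4, -0.6, 0.4]
opening: 0.862
```

Request:
servo_tool:
  targets:
    - [[0,0,-0.005],[0,0,0]]
    - [[0,0,-0.015],[0,0,0]]
    - [[0,0,-0.03],[0,0,0]]
    - [[0,0,-0.045],[0,0,0]]
    - [[0,0,-0.06],[0,0,0]]
    - [[0.02,0.005,-0.075],[0,0,0]]
    - [[0.05,-0.015,-0.085],[0,0,0]]
    - [[0.08,-0.04,-0.085],[0,0,0]]
    - [[0.1,-0.06,-0.085],[0,0,0]]
    - [[0.1,-0.07,-0.085],[0,0,0]]
    - [[0.1,-0.07,-0.085],[0,0,0]]
  gripper: 0.087

```text
time_s: 14.35
position: [0.4854, 0.2612, 0.1297]
tcp_rot: [[-0.944, 0.329, 0.002], [0.329, 0.944, 0.001], [-0.001, 0.001, -1.0]]
force: [-0.1, 0.8, 0.1]
opening: 0.997
```

```bash
python3 w.py w7; python3 p.py c7
```

```text
14.35 [0.4854 0.2612 0.1297] [[-0.944, 0.329, 0.002], [0.329, 0.944, 0.001], [-0.001, 0.001, -1.0]] [-0.1  0.8  0.1] 0.997
3820 [398, 55, 69, 71] [432.  90.] [0.4418 0.4064 0.012 ]
3594 [112, 165, 71, 66] [147. 197.] [0.4473 0.1536 0.012 ]
485 [334, 294, 40, 19] [356. 305.] [0.611  0.2961 0.012 ]
1037 [67, 299, 34, 63] [ 80. 331.] [0.5486 0.0326 0.012 ]
429 [472, 300, 20, 62] [484. 332.] [0.6819 0.4077 0.012 ]
5000 [249, 376, 311, 25] [402. 390.] [0.7244 0.3144 0.012 ]
[0.4861 0.2614 0.1296] [-0.4  0.2  0.4]
```

View pics/c7.png

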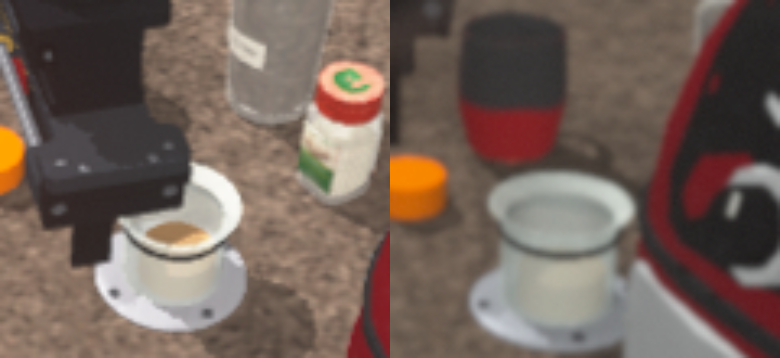

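Disc A lies low and flat in the tube (wood visible at (178,235) in the scene crop), and the thin disc hasn't moved. Next, disc B at (0.448, 0.154).

Request:
servo_tool:
  targets:
    - [[0,-0.01,0],[0,0,0]]
    - [[0,-0.03,0],[0,0,0]]
    - [[0,-0.055,0],[0,0,0]]
    - [[0,-0.08,0],[0,0,0]]
    - [[0,-0.1,0],[0,0,0]]
    - [[0,-0.11,0.01],[0,0,0]]
    - [[0.0005,-0.1135,0.03],[0,0,0]]
    - [[0.0005,-0.1135,0.055],[0,0,0]]
    - [[0.0005,-0.1135,0.08],[0,0,0]]
    - [[0.0005,-0.1135,0.09],[0,0,0]]
    - [[0.0005,-0.1135,0.09],[0,0,0]]
    - [[0.0005,-0.1135,0.09],[0,0,0]]

```text
time_s: 16.0
position: [0.4475, 0.1541, 0.0396]
tcp_rot: [[-0.945, 0.328, 0.001], [0.328, 0.945, 0.0], [-0.001, 0.001, -1.0]]
force: [-0.9, 0.3, 0.1]
opening: 0.998
```

```bash
python3 w.py w8
```

```text
16.0 [0.4475 0.1541 0.0396] [[-0.945, 0.328, 0.001], [0.328, 0.945, 0.0], [-0.001, 0.001, -1.0]] [-0.9  0.3  0.1] 0.998
6211 [236, 191, 88, 90] [279. 236.] [0.4484 0.1546 0.012 ]
1076 [67, 299, 38, 63] [ 81. 329.] [0.4686 0.0011 0.012 ]
4742 [249, 376, 311, 25] [397. 390.] [0.5923 0.1971 0.012 ]
```

Request:
servo_tool:
  targets:
    - [[-0.0005,0.0005,0.01],[0,0,0]]
    - [[-0.0005,0.0005,0.025],[0,0,0]]
    - [[-0.0005,0.0005,0.038],[0,0,0]]
    - [[-0.0005,0.0005,0.047],[0,0,0]]
    - [[-0.0005,0.0005,0.053],[0,0,0]]
    - [[-0.0005,0.0005,0.0565],[0,0,0]]
    - [[-0.0005,0.0005,0.0565],[0,0,0]]
    - [[-0.0005,0.0005,0.0565],[0,0,0]]

```text
time_s: 17.05
position: [0.4477, 0.1543, -0.0172]
tcp_rot: [[-0.944, 0.329, 0.001], [0.329, 0.944, 0.0], [-0.0, 0.0, -1.0]]
force: [0.0, 0.5, 1.4]
opening: 1.0
```

Request:
servo_tool:
  targets:
    - [[0,0,0],[0,0,0]]
    - [[0,0,0],[0,0,0]]
    - [[0,0,0],[0,0,0]]
    - [[0,0,0],[0,0,0]]
    - [[0,0,0],[0,0,0]]
    - [[0,0,0],[0,0,0]]
  gripper: 0.04

```text
time_s: 17.8
position: [0.4475, 0.1543, -0.0174]
tcp_rot: [[-0.944, 0.329, 0.0], [0.329, 0.944, -0.0], [-0.0, 0.0, -1.0]]
force: [0.8, -0.3, 0.8]
opening: 0.602
```

Request:
servo_tool:
  targets:
    - [[0,0,-0.004],[0,0,0]]
    - [[0,0,-0.012],[0,0,0]]
    - [[0,0,-0.025],[0,0,0]]
    - [[0,0,-0.045],[0,0,0]]
    - [[0,0,-0.065],[0,0,0]]
    - [[0,0,-0.085],[0,0,0]]
    - [[0,0,-0.1],[0,0,0]]
    - [[0,0,-0.108],[0,0,0]]
    - [[0,0,-0.11],[0,0,0]]
    - [[0,0,-0.11],[0,0,0]]

```text
time_s: 19.05
position: [0.4473, 0.1543, 0.0924]
tcp_rot: [[-0.944, 0.329, -0.0], [0.329, 0.944, -0.0], [0.0, -0.0, -1.0]]
force: [0.8, 0.1, -0.7]
opening: 0.603
```

```bash
python3 w.py w9
```

```text
19.05 [0.4473 0.1543 0.0924] [[-0.944, 0.329, -0.0], [0.329, 0.944, -0.0], [0.0, -0.0, -1.0]] [ 0.8  0.1 -0.7] 0.603
8966 [222, 219, 114, 94] [279. 270.] [0.4958 0.1379 0.012 ]
751 [142, 299, 23, 63] [151. 330.] [0.5134 0.0145 0.012 ]
6854 [167, 376, 393, 25] [371. 389.] [0.6374 0.1782 0.012 ]
```

Disc B is held just as A was (same blob, same opening). I'll carry it left first, clear of the fryer, then over to the press.

Request:
servo_tool:
  targets:
    - [[0.001,0.006,0],[0,0,0]]
    - [[0.005,0.022,0],[0,0,0]]
    - [[0.009,0.045,0],[0,0,0]]
    - [[0.011,0.07,0],[0,0,0]]
    - [[0.006,0.095,0],[0,0,0]]
    - [[-0.01,0.117,0],[0,0,0]]
    - [[-0.032,0.137,0],[0,0,0]]
    - [[-0.056,0.155,0],[0,0,0]]
    - [[-0.078,0.17,0],[0,0,0]]
    - [[-0.094,0.179,0],[0,0,0]]
    - [[-0.1,0.183,0],[0,0,0]]
    - [[-0.1,0.183,0],[0,0,0]]

```text
time_s: 20.6
position: [0.6015, 0.2949, 0.092]
tcp_rot: [[-0.945, 0.328, -0.001], [0.328, 0.945, -0.0], [0.001, -0.001, -1.0]]
force: [0.7, 0.2, -1.3]
opening: 0.609
```

Request:
servo_tool:
  targets:
    - [[0,0,0],[0,0,0]]
    - [[0,0,0],[0,0,0]]

```text
time_s: 20.85
position: [0.6012, 0.2943, 0.0926]
tcp_rot: [[-0.945, 0.328, -0.001], [0.328, 0.945, -0.0], [0.001, -0.0, -1.0]]
force: [0.2, -0.7, -0.1]
opening: 0.603
```

```bash
python3 p.py c8
```

```text
[0.6012 0.2943 0.0926] [ 0.2 -0.7 -0.1]
scene 235 [325, 192, 18, 26] [331.1 205.6] [0.5909 0.2998 0.1216]
side 342 [320, 188, 29, 22] [332.9 199.6] [0.5985 0.2874 0.1216]
```

Same position and pixels as for disc A, so I'll repeat the lowering and release.

Request:
servo_tool:
  targets:
    - [[0,0,0.004],[0,0,0]]
    - [[0,0,0.012],[0,0,0]]
    - [[0,0,0.02],[0,0,0]]
    - [[0,0,0.028],[0,0,0]]
    - [[0,0,0.036],[0,0,0]]
    - [[0,0,0.042],[0,0,0]]
    - [[0,0,0.046],[0,0,0]]
    - [[0,0,0.049],[0,0,0]]
    - [[0,0,0.049],[0,0,0]]
    - [[0,0,0.049],[0,0,0]]

```text
time_s: 22.2
position: [0.6023, 0.2943, 0.0438]
tcp_rot: [[-0.944, 0.329, 0.001], [0.329, 0.944, 0.0], [-0.0, 0.0, -1.0]]
force: [-0.4, -0.5, -0.6]
opening: 0.606
```

Request:
servo_tool:
  targets:
    - [[0,0,0],[0,0,0]]
    - [[0,0,0],[0,0,0]]
    - [[0,0,0],[0,0,0]]
    - [[0,0,0],[0,0,0]]
    - [[0,0,0],[0,0,0]]
    - [[0,0,0],[0,0,0]]
  gripper: 0.075

```text
time_s: 22.95
position: [0.602, 0.2943, 0.0435]
tcp_rot: [[-0.944, 0.329, -0.0], [0.329, 0.944, -0.0], [0.0, -0.0, -1.0]]
force: [-0.1, -0.7, -0.2]
opening: 0.861
```

Request:
servo_tool:
  targets:
    - [[0,0,-0.005],[0,0,0]]
    - [[0,0,-0.015],[0,0,0]]
    - [[0,0,-0.03],[0,0,0]]
    - [[0,0,-0.045],[0,0,0]]
    - [[0,0,-0.06],[0,0,0]]
    - [[0.02,0.0,-0.08],[0,0,0]]
    - [[0.05,0.0,-0.1],[0,0,0]]
    - [[0.09,0.0,-0.12],[0,0,0]]
    - [[0.125,0.0,-0.13],[0,0,0]]
    - [[0.14,0.0,-0.135],[0,0,0]]
    - [[0.14,0.0,-0.135],[0,0,0]]
    - [[0.14,0.0,-0.135],[0,0,0]]
  gripper: 0.087

```text
time_s: 24.45
position: [0.4712, 0.34, 0.1784]
tcp_rot: [[-0.944, 0.329, 0.001], [0.329, 0.944, -0.0], [-0.001, 0.0, -1.0]]
force: [0.5, 0.0, -1.2]
opening: 0.999
```

```bash
python3 w.py w10; python3 p.py c9; python3 -c "
import cv2,numpy as np
a=cv2.imread('pics/c9.png');w=cv2.imread('pics/w10.png')[:,250:560]
cv2.imwrite('pics/fin.png',np.hstack([a[:300],0*a[:300,:10]]) if 0 else np.vstack([a[:340],cv2.resize(w,(352,250))[:, :] if 0 else cv2.copyMakeBorder(cv2.resize(w,(340,250)),0,0,0,440,cv2.BORDER_CONSTANT)]))"
```

```text
24.45 [0.4712 0.34   0.1784] [[-0.944, 0.329, 0.001], [0.329, 0.944, -0.0], [-0.001, 0.0, -1.0]] [ 0.5  0.  -1.2] 0.999
2564 [306, 106, 57, 58] [334. 134.] [0.442  0.4069 0.012 ]
1030 [67, 299, 34, 63] [ 80. 331.] [0.5569 0.0708 0.012 ]
4789 [248, 376, 304, 25] [395. 390.] [0.7569 0.3891 0.012 ]
[0.4712 0.3399 0.1781] [-0.9  0.8  0.5]
scene 255 [324, 221, 23, 14] [334.8 227.5] [0.5008 0.1777 0.2071]
```

View pics/fin.png

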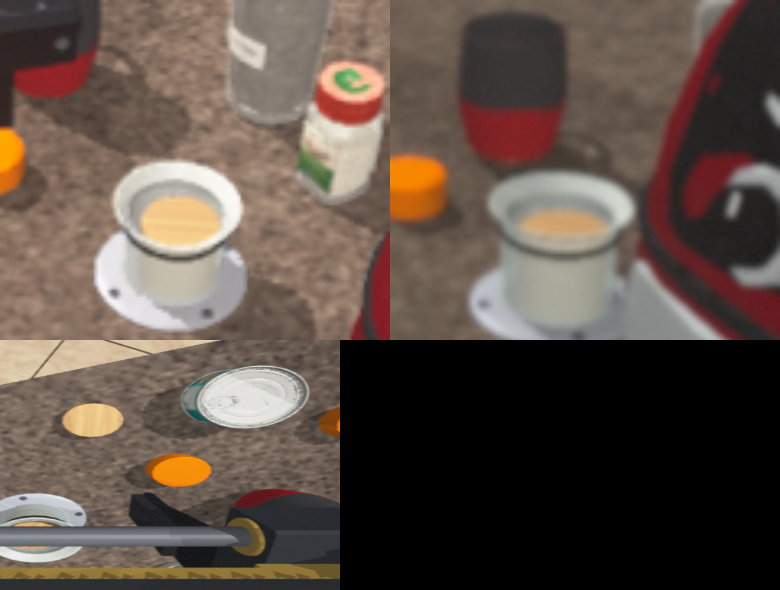

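The stack's top is flat and level with the band in both views (scene crop (180,222), side crop (563,223)). The thin disc is still at (0.442, 0.407), and the gripper is clear.

```bash
python3 -c "
from rig import order; print(order.hand_in())"
```

```text
the job is handed in; nothing more can be done
None
```

Both thick discs are stacked flat in the press tube, with the top of the stack level with the black band. I handed the job in at about 24.5 s of the 56 s allowed; no verdict is reported.

**Last checks:**
- **Stack:** the scene and side views both show the top flat, centred and at the band. I judged this by eye and did not measure the disc heights.
- **Thin disc:** it was never touched. The wrist camera put it at (0.442, 0.407) both at the first close look and at the end, within 1 mm.
- **Robot:** it is clear of everything, and the wrist force readings stayed around 1 N.

**What disagreed:** the first grasp closed on nothing. Side and wrist views showed the real fingertips about 30 mm short of the reported TCP. I allowed for that offset in every later move. After that, both discs were gripped first time, at an opening of about 0.60 (53 mm).

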